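Swing the hook boom of the coupler rack over the pick-up mark

ROBOT

A 6-joint arm with a two-finger parallel gripper is mounted at the origin on the work surface. World frame = base frame: x ahead of the robot, y to its left, z up, the work surface at z = 0. Lengths are in m, angles in rad, forces in N, time in s.
With the tool pointing down it reaches from about 0.375 to 0.975 m from the base axis. Payload 3.8 kg.
Tool frame: the origin (TCP) lies midway between the tips of the shut fingers; the grasp point (between the pads) lies 19 mm behind it; z points along the fingers, y is the line along which they close (so a half turn about z gives the same grasp; the last joint's range is limited). The gripper opens to 85 mm and grips with 20 to 120 N. Pads are 22 mm wide; open, the fingers measure 114 mm over their backs; the gripper's body (76 mm by 85 mm) begins 54 mm behind the grasp point. The pads swing forward as they close: fully open they stand 13 mm farther back than shut.
Start: joints at [1.084, 0.264, 1.604, -0, 1.274, -0.037], TCP at [0.293, 0.608, 0.211] pointing down, gripper open.
Joint ranges: [-2.63, 2.63], [-0.94, 2.18], [0.31, 2.57], [-1.31, 4.45], [0, 2.66], [-2.55, 2.55]. Speed limits (rad/s): [2.57, 2.57, 3.14, 3.14, 3.14, 3.14].

INTERFACE

Orientations are given as a rotation vector (axis times angle).
In Python, from workcell import * gives the robot as it stands. The module is installed in compiled form; this text tells all that it offers.
- The arm moves only by the tool apply_moves, never from a script. Its arguments are lists of equal length, an entry for each row: "fingers": the opening, from 0 (shut) to 1 (fully open); "travel": the shift along the tool's x, y, z normalised to -1 to 1, where 1 is 0.05 m, a list of three; "rotation": the turn, a rotation vector about the tool's x, y, z normalised to -1 to 1, where 1 is 6 degrees, a list of three. In form: {"fingers": [fingers, ...], "travel": [[dx, dy, dz], ...], "rotation": [[ax, ay, az], ...]}. A call has 1 to 12 rows; each row shifts and turns the commanded pose from where the row before left it, along the tool's axes as they then stand; what a row does not reach is not made up. A row lasts 1/10 s, in which the tool goes at most 50 mm and 8.59 degrees, less where a joint would pass 70% of its speed; a pose out of reach is approached as far as the arm can. A call with a number of a shift or a turn outside -1 to 1 is refused whole. A call with a gripper value outside its range is refused whole. The fingers move at their own pace and stop on an object; "newtons" is the grip in N (left out, the last holds). Time passes only in rows, so rows that do not move let the fingers close. It gives the time, the measured TCP pose, the force, the opening and the grip force at its end, in the units of the state.
- read_state(): the state, without advancing time (a new reading comes with each control period).
- read_camera(name): name is "side" or "top"; returns a dict with "image" (480x640x3 uint8, red, green, blue), "fx", "fy", "cx", "cy" (pixels), "k1" (the pictures are not rectified: a ray, as slopes to the right and down, at radius r is drawn at 1 + k1 r^2 times it, then the intrinsics apply), "extrinsics" (4x4, takes a point from world to camera coordinates). Camera axes: x right, y down, z forward; pixel columns grow to the right and rows downward; lengths in m; the calibration is good to about 2 mm. A picture is of the moment at which its call begins. There is no depth.
- finish_job(): hands the job in; it is judged then, once.
Trained networks look in the newest picture that a camera, given by its name, has taken for a name from the list of things; names that differ only in an ending like _2 or _b are one class to them, and where a whole thing is asked for, a point or a joint stands for the part that bears it (a point fixed in the world has none). Each returns a list of dicts, best first, with "p" (0 to 1); they miss things now and then, are a little off and sometimes report something else, mostly with a low value. They report only what shows in the picture. A call takes as long as a camera call.
- regions_of(camera, name): "mask" (480x640 bool, what is visible of it) and "bbox" ([left, top, width, height] in pixels, round what is visible of it).
- tip_of(camera, name): "location" ([column, row] in pixels: a listed point, or the origin of a listed thing).
The state is a dict: "time": time; "q": joint angles; "joint_vel": joint speeds; "joint_torque": joint torques, N m; "tool_pos": TCP position; "tcp_rot": TCP orientation; "wrist_force": force on the tool from outside, world axes, zero at the start; "torque": the same for the moment, N m; "width": opening from 0.0 (shut) to 1.0 (fully open); "grip_force": force on a finger pad.
Only numpy, scipy, OpenCV 4.12 (cv2) and the standard library are available. Lean on these libraries where they do the work, as an engineer would, in place of code of your own. Each camera call takes 0.05 s, during which the arm holds its last target. There are 200 camera calls.

TASK

The rack's heavy hook boom with its two girder clamps is parked against its rubber stop: take the orange tiller handle and swing the boom round until its red tip stands over the middle of the round mark, steady it there at rest for about four seconds, then let go of the handle with the boom still over the mark. The boom is driven only through the soft spring under the tiller, so it lags and swings: do not touch the boom or the clamps themselves, do not let the boom slam into either stop, and leave the loose parts on the plank alone.

Things in the scene. Friction and masses are not known exactly. Their poses are not given: they have to be found in the camera images.
- rack: Larch planks, 600 x 362 x 30 mm (x, y, z), fixed on the table, carrying the slewing mast. Origin on the mast axis at table height; x points towards the boom side (mostly to the robot's right), y is 90 degrees counter-clockwise of it. Place and yaw (-1.5 to -1.0 rad) vary. The mast leans 0.030 rad downhill in the direction 2.0 rad from the rack's x.
- hub (a point): Centre of the tiller hub on the mast axis, 200 mm above the table. Gravity on the leaning mast turns the boom with about 0.24 N m (nominal, in proportion to the true boom mass) x sin(2.0 rad - boom angle), counter-clockwise, the boom angle taken relative to the rack; to keep the boom still over the mark the tiller must lead it clockwise by 0.3 to 0.95 rad, depending on place and true mass.
- tiller (a joint): Angle (rad) of the blue tiller arm about the mast axis relative to the rack, counter-clockwise from above positive. At 0 the arm points along the rack's -x. Range -1.4 to 1.2; starts at 0.80. Dry friction of 0.45 N m (3.2 N at the handle), damping 0.05 N m s/rad: it stays where it is left, even against the spring.
- handle (a point): Orange upright round grip on the end of the tiller arm, 30 mm in diameter and 60 mm tall (197 to 257 mm above the table), 140 mm from the mast axis; this point is on its axis 230 mm above the table, a good height for the finger pads. It spins freely on its own pin, so a firm grip need not turn with the tiller.
- boom: Yellow 40 x 40 mm boom, 265 mm long from the mast axis, 150 mm above the table, red tip, two girder clamps fixed under it down to 63 mm. Origin on the mast axis, x along the boom. Nominal 5 kg (true 0.65 to 1.45 times), centre of mass at 164 mm, inertia 0.17 kg m2 about the axis. Bearing damping 0.010 N m s/rad. Driven only by a 0.35 N m/rad spring, see boom_tip.
- boom_tip (a point): Middle of the red band on top of the boom, 240 mm from the mast axis, 172 mm above the table. Boom angle = direction hub to this point, relative to the rack's x. Torque on the boom = 0.35 N m/rad x (tiller angle - boom angle) plus the pull of gravity (see hub); the spring is relaxed when boom and tiller arm are in one straight line, and its wind-up ends hard at 1.2 rad. Period 4 to 9 s.
- mark_centre (a point): Centre of the round pick-up mark (flat green disc 84 mm in diameter with a white ring and a red centre, its top 34 mm above the table) on the planks, 240 mm from the mast axis, at -0.45 to 0.10 rad about the axis relative to the rack's x.
- stop_park: Park stop: rubber-sleeved post on the rack's +y side of the mast; the boom rests lightly against it at the start, at boom angle 0.80 rad relative to the rack. Origin on the mast axis, 20 mm above the table.
- stop_far: Far stop: the same post on the rack's -y side, reached at boom angle -0.95 rad. Origin on the mast axis, 20 mm above the table.
- mallet_head: Loose red nylon mallet head standing on the plank, 52 mm in diameter, 55 mm tall; origin under its centre. Bystander.
- bushing: Loose short bronze bushing, 42 mm in diameter, 34 mm tall, on the plank; origin under its centre. Bystander.
- foot_pad: Loose black rubber foot pad, 60 x 60 x 18 mm, on the plank; origin under its centre. Bystander.
- joint_pin: Loose dented steel joint pin standing on its 30 mm head, 62 mm tall, on the plank; origin under its centre. Bystander.

How it is judged:
On the way, in this order (a step that is already met when the one before it is completed fails the run):
1. the boom has been swung off its park stop (tip moved more than 80 mm) (distance of boom_tip from where it was at the start of the episode above 0.08 m), for 0.1 s.
2. the boom tip is within 25 mm of the mark's centre (seen from above) and turns slower than 0.06 rad/s, for 3 s (horizontal distance between boom_tip and mark_centre below 0.025 m and angular speed of boom below 0.06 rad/s), for 3 s.
At the end, for the whole second after the job is handed in: The boom tip is within 25 mm (seen from above) of the centre of the mark and the boom is at rest (slower than 0.06 rad/s), the handle is released, and the four loose parts are within 20 mm of where they were (all of step 2 and distance of each of mallet_head, bushing, foot_pad, joint_pin from where it was at the start of the episode below 0.02 m); the robot touches nothing.
It fails at once if the robot touches the boom or its clamps (more than 1 N) (contact force between any of the fingers, the arm and boom above 1 N).
It fails at once if the boom slams into a stop (more than 12 N) (contact force between boom and stop_park above 12 N or contact force between boom and stop_far above 12 N).
It fails at once if a loose part is knocked (moved 20 mm or more) (distance of any of mallet_head, bushing, foot_pad, joint_pin from where it was at the start of the episode above 0.02 m).
It also fails if it takes over 48 s, if anything falls off the work surface, if the arm or the gripper's body presses on something with over 40 N, if the wrist force passes 120 N, or if a joint passes its speed limit or range.

## Working session

There is one attempt and no reset: what is moved stays moved. The work goes in short steps, Python scripts to look and compute and a tool call to move; the robot and the scene stay as the last step left them, time stands still between calls to the robot, and variables do not carry over. Pictures are saved under pics/ and viewed, at most 10 in all, crops included, and the job is handed in when it is done.

Besides the shell and the picture viewer there is one more tool, called after "Request:" as a command line: name --argument value ..., lists and objects as JSON in quotes. apply_moves: Moves the arm, as the interface text tells. Scaled input: -1 to 1 covers 0.05 m each way for a shift and 6 degrees each way for a turn. Its arguments: {"type":"object","properties":{"fingers":{"type":"array","items":{"type":"number"}},"travel":{"type":"array","items":{"type":"array","items":{"type":"number"}}},"rotation":{"type":"array","items":{"type":"array","items":{"type":"number"}}},"newtons":{"type":"number"}},"required":["fingers","travel","rotation"]}

```bash
mkdir -p pics; cat > h.py <<'E'
from workcell import *
import numpy as np, cv2
def pix2z(c,px,z):
    x=(px[0]-c["cx"])/c["fx"]; y=(px[1]-c["cy"])/c["fy"]
    u,v=x,y
    for _ in range(20):
        s=1+c["k1"]*(u*u+v*v); u,v=x/s,y/s
    E=np.array(c["extrinsics"]); R,t=E[:3,:3],E[:3,3]
    o=-R.T@t; d=R.T@np.array([u,v,1.])
    return o+d*(z-o[2])/d[2]
Z=dict(hub=.2,handle=.23,boom_tip=.172,mark_centre=.034,mallet_head=.03,bushing=.03,foot_pad=.03,joint_pin=.03)
E
python3 - <<'E'
from h import *
s=read_state(); print(s["time"],s["tool_pos"],s["tcp_rot"],s["width"])
for n in ("top","side"):
    c=read_camera(n); cv2.imwrite(f"pics/{n}0.png",c["image"][:,:,::-1])
    E=np.array(c["extrinsics"]);print(n,-E[:3,:3].T@E[:3,3])
    for k,z in Z.items():
        for d in tip_of(n,k)[:2]: print(k,np.round(d["location"],1),round(d["p"],2),pix2z(c,d["location"],z).round(4))
print(read_state()["time"])
E
```

```text
0.0 [0.29310034 0.60717365 0.20944832] [-0.7004381  -3.06189073  0.00340639] 1.0019700765531883
top [0.45357793 0.11064922 1.00985718]
hub [349.6 245.5] 0.93 [0.5316 0.0569 0.2   ]
handle [298.7 311. ] 0.93 [0.428  0.1406 0.23  ]
boom_tip [424.5 127.9] 0.82 [ 0.7364 -0.0804  0.172 ]
mark_centre [469.3 260.7] 0.61 [ 0.5128 -0.1887  0.034 ]
mallet_head [230.5 212.1] 0.65 [0.6198 0.2812 0.03  ]
bushing [246.7 295.8] 0.88 [0.4529 0.25   0.03  ]
bushing [292.1 331.2] 0.2 [0.3825 0.1619 0.03  ]
foot_pad [291.  333.9] 0.55 [0.3773 0.1641 0.03  ]
joint_pin [247.3 239. ] 0.63 [0.565  0.2479 0.03  ]
side [0.15504966 0.39268403 0.71503323]
hub [326.9 201.3] 0.97 [0.5389 0.0549 0.2   ]
handle [338.9 263.6] 0.64 [0.4255 0.1326 0.23  ]
boom_tip [313.6 121. ] 0.65 [ 0.7297 -0.0764  0.172 ]
mark_centre [431.3 211. ] 0.83 [ 0.5179 -0.19    0.034 ]
mallet_head [185.4 312.6] 0.62 [0.6188 0.2814 0.03  ]
bushing [326.4 284.7] 0.64 [0.5167 0.0708 0.03  ]
bushing [259.5 377. ] 0.63 [0.453  0.2533 0.03  ]
foot_pad [342.3 378.5] 0.98 [0.3741 0.1612 0.03  ]
foot_pad [339.1 266.5] 0.27 [0.532  0.0292 0.03  ]
joint_pin [227.8 325.5] 0.95 [0.5555 0.2415 0.03  ]
joint_pin [432.9 208.1] 0.4 [ 0.5232 -0.2016  0.03  ]
0.9
```

View pics/top0.png

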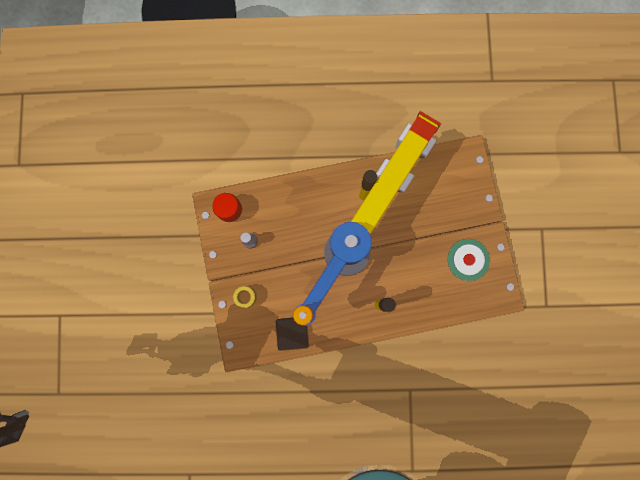

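View pics/side0.png

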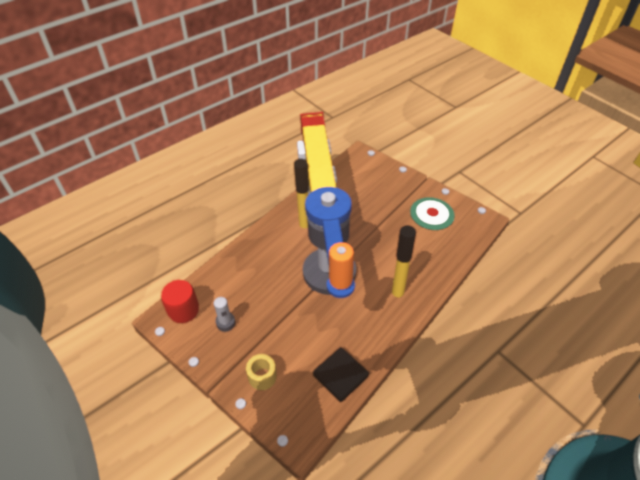

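The top picture shows the hub at (350,243), the handle at (303,315), the red tip at (427,125) and the mark at (469,260). The side picture agrees, apart from some spurious low-p detections. Next I fit the geometry to both cameras.

```bash
cat >> h.py <<'E'
from scipy.optimize import least_squares
def proj(c,P):
    E=np.array(c["extrinsics"]); p=E[:3,:3]@P+E[:3,3]; u=p[:2]/p[2]
    u=u*(1+c["k1"]*(u@u)); return np.array([c["fx"]*u[0]+c["cx"],c["fy"]*u[1]+c["cy"]])
def rz(a): return np.array([[np.cos(a),-np.sin(a),0],[np.sin(a),np.cos(a),0],[0,0,1.]])
TILT=cv2.Rodrigues(.03*np.array([-np.sin(2.),np.cos(2.),0]))[0]
def pt(base,yaw,ang,r,h,tilt=True):
    v=rz(ang)@np.array([r,0,h])
    return np.r_[base,0]+rz(yaw)@((TILT@v) if tilt else v)
E
python3 - <<'E'
from h import *
import pickle
cs={n:read_camera(n) for n in("top","side")}
pickle.dump(cs,open("c0.pkl","wb"))
D={"top":dict(hub=(349.6,245.5),handle=(298.7,311.),tip=(424.5,127.9),mark=(469.3,260.7)),
"side":dict(hub=(326.9,201.3),handle=(338.9,263.6),tip=(313.6,121.),mark=(431.3,211.))}
def pts(x):
    b=x[:2];y=x[2]
    return dict(hub=pt(b,y,0,0,.2),handle=pt(b,y,.8,-.14,.23),tip=pt(b,y,.8,.24,.172),mark=pt(b,y,x[3],.24,.034,False))
f=lambda x:np.concatenate([proj(cs[n],pts(x)[k])-D[n][k] for n in D for k in D[n]])
s=least_squares(f,[.535,.056,-1.38,-.27],loss="soft_l1");print(s.x,f(s.x).round(1));print({k:v.round(4) for k,v in pts(s.x).items()})
for n,c in cs.items():
    h=cv2.cvtColor(c["image"],cv2.COLOR_RGB2HSV)
    for nm,lo,hi in(("orange",9,18),("red",0,5)):
        m=cv2.inRange(h,(lo,190,90),(hi,255,255)); N,_,st,ce=cv2.connectedComponentsWithStats(m)
        for i in range(1,N):
            if st[i,4]>40: print(n,nm,st[i],ce[i].round(1))
    print(n,{k:proj(c,v).round(1) for k,v in pts(s.x).items()}, "handletop",proj(c,pt(s.x[:2],s.x[2],.8,-.14,.257)).round(1))
E
```

```text
[ 0.5339819   0.05183542 -1.40192329 -0.24848591] [ 0.9 -4.5  3.6  2.3  0.1  0.7 -0.7 -1.1 -0.2  0.2 -0.8  0.9 -0.2 -1.4
  0.3  1.5]
{'hub': array([0.5389, 0.0552, 0.1999]), 'handle': array([0.4243, 0.135 , 0.2314]), 'tip': array([ 0.736 , -0.0812,  0.1693]), 'mark': array([ 0.5149, -0.1874,  0.034 ])}
top red [419 112  21  14  55] [429.3 117.9]
top red [410 116  28  25 328] [423.2 128.1]
top red [213 193  27  28 540] [225.1 205.9]
top red [464 254  11  11  92] [468.7 259. ]
top {'hub': array([350.5, 241. ]), 'handle': array([302.3, 313.3]), 'tip': array([424.6, 128.6]), 'mark': array([468.6, 259.6])} handletop [301.5 313.6]
side orange [331 257  21  31 489] [340.7 272.5]
side red [302 117  21   9 147] [311.6 120.6]
side red [ 162  281   35   41 1103] [179.4 300.8]
side {'hub': array([326.7, 201.5]), 'handle': array([338.1, 264.5]), 'tip': array([313.4, 119.6]), 'mark': array([431.6, 212.5])} handletop [338.2 250.4]
```

Request:
apply_moves --fingers '[1, 1, 1, 1, 1, 1, 1, 1, 1, 1, 1, 1]' --travel '[[-0.54, -0.61, -0.5], [-0.54, -0.61, -0.5], [-0.54, -0.61, -0.5], [-0.54, -0.61, 0], [-0.54, -0.61, 0], [-0.54, -0.61, 0], [-0.54, -0.61, 0], [-0.54, -0.61, 0], [-0.54, -0.61, 0], [-0.54, -0.61, 0], [-0.54, -0.61, 0], [-0.54, -0.61, 0]]' --rotation '[[0, 0, 0], [0, 0, 0], [0, 0, 0], [0, 0, 0], [0, 0, 0], [0, 0, 0], [0, 0, 0], [0, 0, 0], [0, 0, 0], [0, 0, 0], [0, 0, 0], [0, 0, 0]]' --newtons 60

```text
time: 2.2
tool_pos: [0.4263, 0.1358, 0.2861]
tcp_rot: [0.7, 3.062, 0.001]
wrist_force: [1.2, 0.0, 0.2]
width: 1.001
grip_force: 0.0
```

Request:
apply_moves --fingers '[1, 1, 0, 0, 0, 0]' --travel '[[0.02, 0.0, 0.75], [0.02, 0, 0.75], [0, 0, 0], [0, 0, 0], [0, 0, 0], [0, 0, 0]]' --rotation '[[0, 0, 0], [0, 0, 0], [0, 0, 0], [0, 0, 0], [0, 0, 0], [0, 0, 0]]' --newtons 60

```text
time: 2.8
tool_pos: [0.4258, 0.1384, 0.2135]
tcp_rot: [0.698, 3.059, 0.001]
wrist_force: [-2.7, -3.3, 20.5]
width: 0.333
grip_force: 56.3
```

```bash
python3 - <<'E'
from h import *
s=read_state();print(s["time"],s["tool_pos"],s["width"],s["grip_force"],s["wrist_force"])
c=read_camera("top");cv2.imwrite("pics/t1.png",c["image"][:,:,::-1])
E
```

```text
2.8 [0.42577386 0.13839719 0.21354432] 0.33251633094740535 56.25827372074127 [-2.74621276 -3.28145204 20.46267394]
```

View pics/t1.png

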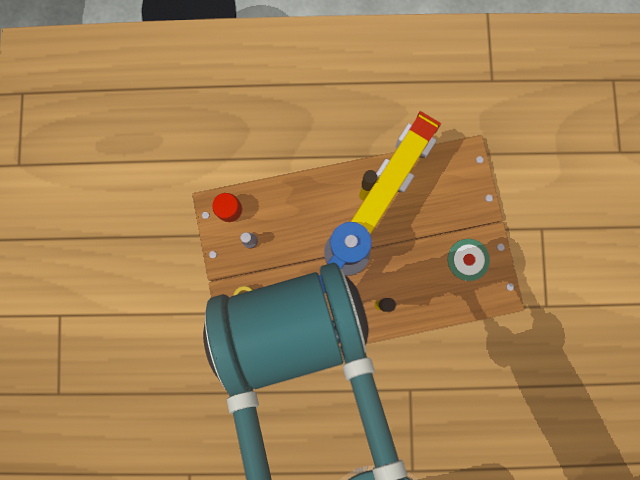

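Firm grip on the handle. Next I write the tracker, the model fit and the row planner.

```bash
cat >> h.py <<'E'
import json,os
BASE=np.array([.53398,.05184]);YAW=-1.402;MARK=-.2485
C=pt(BASE,YAW,0,0,.23)[:2]; R0=.1405
def tiller(p): d=p[:2]-C; return (np.arctan2(d[1],d[0])-np.pi-YAW+np.pi)%(2*np.pi)-np.pi
def boom(c):
    "boom angle from yellow and red pixels along the boom"
    h=cv2.cvtColor(c["image"],cv2.COLOR_RGB2HSV)
    m=cv2.inRange(h,(24,180,60),(33,255,255)); hub=pt(BASE,YAW,0,0,.17)[:2]
    ys,xs=np.nonzero(m); P=np.array([pix2z(c,(x,y),.171)[:2] for x,y in zip(xs,ys)])-hub
    r=np.hypot(*P.T); a=(np.arctan2(P[:,1],P[:,0])-YAW+np.pi)%(2*np.pi)-np.pi
    k=(r>.07)&(r<.25)&(abs(a)<1.1); md=np.median(a[k]); k&=abs(a-md)<.2
    mr=cv2.inRange(h,(0,170,80),(6,255,255)); n,_,st,ce=cv2.connectedComponentsWithStats(mr); red=[]
    for i in range(1,n):
        p=pix2z(c,ce[i],.17)[:2]-hub
        if st[i,4]>60 and abs(np.hypot(*p)-.24)<.03:
            aa=(np.arctan2(p[1],p[0])-YAW+np.pi)%(2*np.pi)-np.pi
            if abs(aa-md)<.2: red.append((round(aa,3),int(st[i,4])))
    return a[k].mean(),k.sum(),red
def log(**kw): open("log.jsonl","a").write(json.dumps(kw)+"\n")
def look(cams=("top",)):
    for n in cams:
        s=read_state(); c=read_camera(n); b,k,red=boom(c); u=tiller(s["tool_pos"])
        rad=np.hypot(*(s["tool_pos"][:2]-C))
        print(n,"t",round(s["time"],3),"u",round(u,3),"rad",round(rad,4),"z",round(s["tool_pos"][2],4),"boom",round(b,4),k,red,"F",np.round(s["wrist_force"],1),"w",round(s["width"],3))
        log(t=s["time"],u=u,b=float(b),cam=n)
    return c
def rows(us,dz=0,u0=None):
    "travel rows for a list of tiller angles, from the present measured one"
    s=read_state(); R=cv2.Rodrigues(np.array(s["tcp_rot"]))[0]; u=tiller(s["tool_pos"]) if u0 is None else u0; out=[]
    f=lambda u:C+R0*np.array([np.cos(u+YAW+np.pi),np.sin(u+YAW+np.pi)])
    for v in us:
        d=R.T@np.r_[f(v)-f(u),dz]/.05; out.append([round(float(q),3) for q in d]); u=v; dz=0
    print(out)
def traj(m,T,U,t0,x0,t1,dt=.01):
    th,w=x0; o=[];t=t0
    while t<t1+1e-9:
        o.append((t,th,w)); u=np.interp(t,T,U); tq=.35*(u-th)+m*.24*np.sin(2-th)-.01*w
        w+=dt*tq/(.17*m); th+=dt*w
        if th>.8: th=.8; w=0
        t+=dt
    return np.array(o)
E
python3 - <<'E'
from h import *
look(); rows(np.linspace(.774,.2,13)[1:],dz=.002)
E
```

```text
top t 2.85 u 0.773 rad 0.1407 z 0.2138 boom 0.8108 1928 [(np.float64(0.811), 348)] F [-1.1 -1.1  5.4] w 0.333
[[-0.027, 0.131, -0.04], [-0.033, 0.13, 0.0], [-0.04, 0.128, 0.0], [-0.046, 0.126, 0.0], [-0.052, 0.124, 0.0], [-0.058, 0.121, 0.0], [-0.063, 0.119, 0.0], [-0.069, 0.115, 0.0], [-0.074, 0.112, 0.0], [-0.08, 0.108, 0.0], [-0.085, 0.104, 0.0], [-0.09, 0.1, 0.0]]
```

Request:
apply_moves --fingers '[0, 0, 0, 0, 0, 0, 0, 0, 0, 0, 0, 0]' --travel '[[-0.027, 0.131, -0.02], [-0.033, 0.13, 0], [-0.04, 0.128, 0], [-0.046, 0.126, 0], [-0.052, 0.124, 0], [-0.058, 0.121, 0], [-0.063, 0.119, 0], [-0.069, 0.115, 0], [-0.074, 0.112, 0], [-0.08, 0.108, 0], [-0.085, 0.104, 0], [-0.09, 0.1, 0]]' --rotation '[[0, 0, 0], [0, 0, 0], [0, 0, 0], [0, 0, 0], [0, 0, 0], [0, 0, 0], [0, 0, 0], [0, 0, 0], [0, 0, 0], [0, 0, 0], [0, 0, 0], [0, 0, 0]]'

```text
time: 4.1
tool_pos: [0.487, 0.1866, 0.2115]
tcp_rot: [-0.7, -3.061, 0.002]
wrist_force: [-3.6, -5.5, 3.3]
width: 0.334
grip_force: 59.4
```

```bash
python3 - <<'E'
from h import *
look(); look();u=.2;rows(np.linspace(u,-.1,9)[1:])
E
```

```text
top t 4.1 u 0.214 rad 0.1411 z 0.2115 boom 0.8058 1937 [(np.float64(0.806), 348)] F [-3.6 -5.5  3.3] w 0.334
top t 4.15 u 0.207 rad 0.1411 z 0.2114 boom 0.8028 1939 [(np.float64(0.803), 349)] F [-1.3 -3.8  4. ] w 0.333
[[-0.086, 0.089, -0.0], [-0.076, 0.073, -0.0], [-0.079, 0.07, -0.0], [-0.081, 0.067, -0.0], [-0.084, 0.064, -0.0], [-0.086, 0.061, -0.0], [-0.088, 0.057, -0.0], [-0.091, 0.054, -0.0]]
```

Request:
apply_moves --fingers '[0, 0, 0, 0, 0]' --travel '[[0, 0, 0], [0, 0, 0], [0, 0, 0], [0, 0, 0], [0, 0, 0]]' --rotation '[[0, 0, 0], [0, 0, 0], [0, 0, 0], [0, 0, 0], [0, 0, 0]]'

```text
time: 4.7
tool_pos: [0.4874, 0.1867, 0.2115]
tcp_rot: [-0.701, -3.062, -0.001]
wrist_force: [2.2, -1.1, -2.3]
width: 0.331
grip_force: 59.2
```

```bash
python3 - <<'E'
from h import *
look()
E
```

```text
top t 4.7 u 0.211 rad 0.141 z 0.2115 boom 0.7319 1950 [(np.float64(0.733), 352)] F [ 2.2 -1.1 -2.3] w 0.331
```

Request:
apply_moves --fingers '[0, 0, 0, 0, 0]' --travel '[[0, 0, 0], [0, 0, 0], [0, 0, 0], [0, 0, 0], [0, 0, 0]]' --rotation '[[0, 0, 0], [0, 0, 0], [0, 0, 0], [0, 0, 0], [0, 0, 0]]'

```text
time: 5.25
tool_pos: [0.4873, 0.1866, 0.2115]
tcp_rot: [-0.701, -3.062, -0.0]
wrist_force: [1.8, 0.2, -4.5]
width: 0.334
grip_force: 59.3
```

```bash
python3 - <<'E'
from h import *
look()
L=[json.loads(l) for l in open("log.jsonl")]
T=[l["t"] for l in L];U=[l["u"] for l in L];B=np.array([l["b"] for l in L])-.011
for m in np.arange(.6,1.2,.05):
    o=traj(m,T,U,T[0],(.8,0),T[-1]+.01); print(round(m,2),np.interp(T,o[:,0],o[:,1]).round(3),o[-1,2].round(3))
print(B.round(3))
E
```

```text
top t 5.25 u 0.212 rad 0.141 z 0.2115 boom 0.6432 1971 [(np.float64(0.644), 347)] F [ 1.8  0.2 -4.5] w 0.334
0.6 [0.8   0.777 0.769 0.613 0.466] -0.149
0.65 [0.8   0.787 0.782 0.661 0.531] -0.155
0.7 [0.8   0.794 0.79  0.701 0.593] -0.144
0.75 [0.8   0.797 0.795 0.733 0.649] -0.121
0.8 [0.8   0.799 0.798 0.758 0.7  ] -0.09
0.85 [0.8   0.8   0.799 0.778 0.745] -0.054
0.9 [0.8   0.8   0.8   0.794 0.784] -0.016
0.95 [0.8 0.8 0.8 0.8 0.8] 0.0
1.0 [0.8 0.8 0.8 0.8 0.8] 0.0
1.05 [0.8 0.8 0.8 0.8 0.8] 0.0
1.1 [0.8 0.8 0.8 0.8 0.8] 0.0
1.15 [0.8 0.8 0.8 0.8 0.8] 0.0
[0.8   0.795 0.792 0.721 0.632]
```

```bash
cat > mpc.py <<'E'
import sys
from h import *
N=int(sys.argv[1]); CH=float(sys.argv[2]) if len(sys.argv)>2 else 1.25; cam=sys.argv[3] if len(sys.argv)>3 else "top"
look((cam,))
L=[json.loads(l) for l in open("log.jsonl")]
T=np.array([l["t"] for l in L]);U=np.array([l["u"] for l in L]);B=np.array([l["b"] for l in L])-.006-.005*(np.array([l["b"] for l in L])>.6)
def run(p,t1=T[-1]): return traj(p[0],T,U+p[1],T[0],(.8,0),t1+.02)
g=lambda p:np.r_[[(b-np.interp(t,*run_[:,:2].T))/.004*min(1,np.exp((t-T[-1])/6)+.2) for run_ in [run(p)] for t,b in zip(T,B)],(p[0]-.8)/1,p[1]/.02]
s=least_squares(g,[.74,0.],diff_step=1e-3); m,du=s.x; o=run(s.x); th,w=[np.interp(T[-1],o[:,0],o[:,i]) for i in(1,2)]
print("m",m.round(3),"du",du.round(3),"res",(B-np.interp(T,o[:,0],o[:,1])).round(3)[-6:],"state",th.round(3),w.round(3))
uf=MARK-m*.24*np.sin(2-MARK)/.35-du; u0=U[-1]; t0=T[-1]
def fut(k): return traj(m,t0+CH*np.arange(N+2),np.r_[u0,k,uf,uf]+du,t0,(th,w),t0+CH*N,.02)
def cost(k):
    f=fut(k); e=f[-1]; U_=np.r_[u0,k,uf]
    return np.r_[(e[1]-MARK)*100,e[2]*100,np.diff(U_)*.6,np.diff(U_,2)*.6]
k=least_squares(cost,np.linspace(u0,uf,N+1)[1:-1]).x if N>1 else np.array([])
f=fut(k);print("uf",uf.round(3),"knots",k.round(3),"end",f[-1].round(3),"theta range",f[:,1].min().round(3),f[:,1].max().round(3),"lag",abs(np.interp(f[:,0],t0+CH*np.arange(N+1),np.r_[u0,k,uf])-f[:,1]).max().round(2))
n=int(round((CH-.05)/.1)); nx=np.r_[k,uf][0]; rows(np.linspace(u0,nx,n+1)[1:])
E
python3 mpc.py 5
```

```text
top t 5.3 u 0.212 rad 0.141 z 0.2115 boom 0.6372 1970 [(np.float64(0.638), 347)] F [ 1.7 -0.1 -3.7] w 0.329
m 0.732 du 0.001 res [-0.    -0.001 -0.002 -0.002  0.001  0.001] state 0.625 -0.12
uf -0.641 knots [ 0.026 -0.176 -0.433 -0.581] end [11.54  -0.248 -0.   ] theta range -0.248 0.625 lag 0.59
[[-0.03, 0.032, -0.0], [-0.03, 0.031, -0.0], [-0.031, 0.031, -0.0], [-0.031, 0.031, -0.0], [-0.032, 0.03, -0.0], [-0.032, 0.03, -0.0], [-0.032, 0.029, -0.0], [-0.033, 0.029, -0.0], [-0.033, 0.028, -0.0], [-0.034, 0.028, -0.0], [-0.034, 0.027, -0.0], [-0.035, 0.026, -0.0]]
```

Request:
apply_moves --fingers '[0, 0, 0, 0, 0, 0, 0, 0, 0, 0, 0, 0]' --travel '[[-0.03, 0.032, 0], [-0.03, 0.031, 0], [-0.031, 0.031, 0], [-0.031, 0.031, 0], [-0.032, 0.03, 0], [-0.032, 0.03, 0], [-0.032, 0.029, 0], [-0.033, 0.029, 0], [-0.033, 0.028, 0], [-0.034, 0.028, 0], [-0.034, 0.027, 0], [-0.035, 0.026, 0]]' --rotation '[[0, 0, 0], [0, 0, 0], [0, 0, 0], [0, 0, 0], [0, 0, 0], [0, 0, 0], [0, 0, 0], [0, 0, 0], [0, 0, 0], [0, 0, 0], [0, 0, 0], [0, 0, 0]]'

```text
time: 6.55
tool_pos: [0.512, 0.1939, 0.2109]
tcp_rot: [-0.7, -3.061, 0.001]
wrist_force: [-4.5, -0.3, -9.0]
width: 0.329
grip_force: 59.7
```

```bash
python3 mpc.py 4
```

```text
top t 6.55 u 0.029 rad 0.1409 z 0.2109 boom 0.6075 1985 [(np.float64(0.608), 345)] F [-4.5 -0.3 -9. ] w 0.329
m 0.688 du 0.033 res [-0.002 -0.002 -0.002 -0.    -0.     0.005] state 0.592 -0.044
uf -0.65 knots [-0.179 -0.449 -0.596] end [11.55  -0.248 -0.   ] theta range -0.248 0.592 lag 0.59
[[-0.034, 0.025, -0.0], [-0.04, 0.028, -0.0], [-0.04, 0.028, -0.0], [-0.04, 0.027, -0.0], [-0.041, 0.026, -0.0], [-0.041, 0.025, -0.0], [-0.042, 0.025, -0.0], [-0.042, 0.024, -0.0], [-0.043, 0.023, -0.0], [-0.043, 0.023, -0.0], [-0.043, 0.022, -0.0], [-0.044, 0.021, -0.0]]
```

Request:
apply_moves --fingers '[0, 0, 0, 0, 0, 0, 0, 0, 0, 0, 0, 0]' --travel '[[-0.034, 0.025, 0], [-0.04, 0.028, 0], [-0.04, 0.028, 0], [-0.04, 0.027, 0], [-0.041, 0.026, 0], [-0.041, 0.025, 0], [-0.042, 0.025, 0], [-0.042, 0.024, 0], [-0.043, 0.023, 0], [-0.043, 0.023, 0], [-0.043, 0.022, 0], [-0.044, 0.021, 0]]' --rotation '[[0, 0, 0], [0, 0, 0], [0, 0, 0], [0, 0, 0], [0, 0, 0], [0, 0, 0], [0, 0, 0], [0, 0, 0], [0, 0, 0], [0, 0, 0], [0, 0, 0], [0, 0, 0]]'

```text
time: 7.8
tool_pos: [0.5402, 0.1966, 0.2102]
tcp_rot: [-0.7, -3.06, 0.002]
wrist_force: [-5.9, -0.0, -13.9]
width: 0.325
grip_force: 59.9
```

```bash
python3 mpc.py 3; python3 - <<'E'
from h import *
c=read_camera("top");cv2.imwrite("pics/t2.png",c["image"][:,:,::-1])
E
```

```text
top t 7.8 u -0.173 rad 0.1409 z 0.2102 boom 0.3775 2018 [(np.float64(0.381), 364)] F [ -5.9  -0.  -13.9] w 0.325
m 0.716 du 0.015 res [-0.002 -0.004 -0.003 -0.003  0.009  0.005] state 0.366 -0.288
uf -0.646 knots [-0.437 -0.585] end [11.54  -0.248 -0.   ] theta range -0.248 0.366 lag 0.54
[[-0.048, 0.022, -0.0], [-0.057, 0.025, -0.0], [-0.057, 0.024, -0.0], [-0.058, 0.022, -0.0], [-0.058, 0.021, -0.0], [-0.059, 0.02, -0.0], [-0.059, 0.018, -0.0], [-0.059, 0.017, -0.0], [-0.06, 0.016, -0.0], [-0.06, 0.015, -0.0], [-0.06, 0.013, -0.0], [-0.061, 0.012, -0.0]]
```

View pics/t2.png

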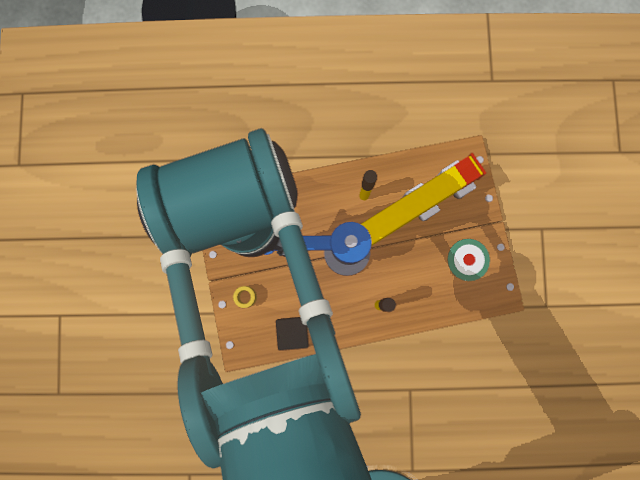

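The boom swings freely, with its tip at (469,170) heading for the mark at (469,260), and the top camera's view is clear.

Request:
apply_moves --fingers '[0, 0, 0, 0, 0, 0, 0, 0, 0, 0, 0, 0]' --travel '[[-0.053, 0.024, 0.005], [-0.057, 0.025, 0.005], [-0.057, 0.024, 0.005], [-0.058, 0.022, 0.005], [-0.058, 0.021, 0.005], [-0.059, 0.02, 0.005], [-0.059, 0.018, 0], [-0.059, 0.017, 0], [-0.06, 0.016, 0], [-0.06, 0.015, 0], [-0.06, 0.013, 0], [-0.061, 0.012, 0]]' --rotation '[[0, 0, 0], [0, 0, 0], [0, 0, 0], [0, 0, 0], [0, 0, 0], [0, 0, 0], [0, 0, 0], [0, 0, 0], [0, 0, 0], [0, 0, 0], [0, 0, 0], [0, 0, 0]]'

```text
time: 9.1
tool_pos: [0.5774, 0.1913, 0.2095]
tcp_rot: [-0.7, -3.061, 0.001]
wrist_force: [-4.8, 0.5, -19.0]
width: 0.332
grip_force: 60.3
```

```bash
python3 mpc.py 3
```

```text
top t 9.1 u -0.44 rad 0.1407 z 0.2095 boom 0.0132 2119 [(np.float64(0.02), 450)] F [ -4.8   0.5 -19. ] w 0.332
m 0.718 du 0.016 res [-0.006 -0.006 -0.006  0.007  0.004  0.004] state 0.003 -0.241
uf -0.648 knots [-0.587 -0.644] end [12.84  -0.248 -0.   ] theta range -0.248 0.003 lag 0.44
[[-0.024, 0.004, -0.0], [-0.034, 0.005, -0.0], [-0.034, 0.005, -0.0], [-0.034, 0.005, -0.0], [-0.034, 0.004, -0.0], [-0.034, 0.004, -0.0], [-0.034, 0.003, -0.0], [-0.034, 0.003, -0.0], [-0.034, 0.003, -0.0], [-0.034, 0.002, -0.0], [-0.034, 0.002, -0.0], [-0.034, 0.001, -0.0]]
```

Request:
apply_moves --fingers '[0, 0, 0, 0, 0, 0, 0, 0, 0, 0, 0, 0]' --travel '[[-0.028, 0.004, 0.005], [-0.034, 0.005, 0.005], [-0.034, 0.005, 0.005], [-0.034, 0.005, 0.005], [-0.034, 0.004, 0.005], [-0.034, 0.004, 0.005], [-0.034, 0.003, 0.005], [-0.034, 0.003, 0.005], [-0.034, 0.003, 0], [-0.034, 0.002, 0], [-0.034, 0.002, 0], [-0.034, 0.001, 0]]' --rotation '[[0, 0, 0], [0, 0, 0], [0, 0, 0], [0, 0, 0], [0, 0, 0], [0, 0, 0], [0, 0, 0], [0, 0, 0], [0, 0, 0], [0, 0, 0], [0, 0, 0], [0, 0, 0]]'

```text
time: 10.35
tool_pos: [0.597, 0.1842, 0.2091]
tcp_rot: [0.7, 3.062, -0.001]
wrist_force: [-6.7, -1.6, -16.3]
width: 0.327
grip_force: 60.6
```

```bash
python3 mpc.py 2
```

```text
top t 10.35 u -0.588 rad 0.1406 z 0.2091 boom -0.1921 2135 [(np.float64(-0.186), 384), (np.float64(-0.183), 65)] F [ -6.7  -1.6 -16.3] w 0.327
m 0.715 du 0.019 res [-0.007 -0.007  0.006  0.004  0.003  0.001] state -0.199 -0.087
uf -0.649 knots [-0.644] end [ 1.285e+01 -2.480e-01  2.000e-03] theta range -0.249 -0.199 lag 0.4
[[-0.008, 0.0, 0.0], [-0.013, 0.0, 0.0], [-0.013, 0.0, 0.0], [-0.013, 0.0, 0.0], [-0.013, 0.0, 0.0], [-0.013, 0.0, 0.0], [-0.013, 0.0, 0.0], [-0.013, -0.0, 0.0], [-0.013, -0.0, 0.0], [-0.013, -0.0, 0.0], [-0.013, -0.0, 0.0], [-0.013, -0.0, 0.0]]
```

Request:
apply_moves --fingers '[0, 0, 0, 0, 0, 0, 0, 0, 0, 0, 0, 0]' --travel '[[-0.011, 0, 0.005], [-0.013, 0, 0.005], [-0.013, 0, 0.005], [-0.013, 0, 0.005], [-0.013, 0, 0], [-0.013, 0, 0], [-0.013, 0, 0], [-0.013, 0, 0], [-0.013, 0, 0], [-0.013, 0, 0], [-0.013, 0, 0], [-0.013, 0, 0]]' --rotation '[[0, 0, 0], [0, 0, 0], [0, 0, 0], [0, 0, 0], [0, 0, 0], [0, 0, 0], [0, 0, 0], [0, 0, 0], [0, 0, 0], [0, 0, 0], [0, 0, 0], [0, 0, 0]]'

```text
time: 11.6
tool_pos: [0.6042, 0.1807, 0.2089]
tcp_rot: [0.7, 3.061, -0.001]
wrist_force: [-7.4, -1.3, -12.4]
width: 0.328
grip_force: 60.9
```

```bash
python3 mpc.py 2
```

```text
top t 11.6 u -0.645 rad 0.1407 z 0.2089 boom -0.249 2140 [(np.float64(-0.24), 406), (np.float64(-0.241), 75)] F [ -7.4  -1.3 -12.4] w 0.328
m 0.718 du 0.016 res [-0.007  0.007  0.004  0.003  0.003 -0.006] state -0.249 -0.007
uf -0.648 knots [-0.65] end [ 1.41e+01 -2.48e-01  1.00e-03] theta range -0.251 -0.248 lag 0.4
[[0.001, 0.0, -0.0], [-0.001, -0.0, 0.0], [-0.001, -0.0, 0.0], [-0.001, -0.0, 0.0], [-0.001, -0.0, 0.0], [-0.001, -0.0, 0.0], [-0.001, -0.0, 0.0], [-0.001, -0.0, 0.0], [-0.001, -0.0, 0.0], [-0.001, -0.0, 0.0], [-0.001, -0.0, 0.0], [-0.001, -0.0, 0.0]]
```

Essentially at rest over the mark. Hold and watch.

Request:
apply_moves --fingers '[0, 0, 0, 0, 0, 0, 0, 0, 0, 0, 0, 0]' --travel '[[0, 0, 0], [0, 0, 0], [0, 0, 0], [0, 0, 0], [0, 0, 0], [0, 0, 0], [0, 0, 0], [0, 0, 0], [0, 0, 0], [0, 0, 0], [0, 0, 0], [0, 0, 0]]' --rotation '[[0, 0, 0], [0, 0, 0], [0, 0, 0], [0, 0, 0], [0, 0, 0], [0, 0, 0], [0, 0, 0], [0, 0, 0], [0, 0, 0], [0, 0, 0], [0, 0, 0], [0, 0, 0]]'

```text
time: 12.85
tool_pos: [0.6043, 0.1807, 0.2089]
tcp_rot: [0.7, 3.061, -0.001]
wrist_force: [-6.3, -2.0, -12.1]
width: 0.328
grip_force: 60.9
```

```bash
python3 mpc.py 2
```

```text
top t 12.85 u -0.646 rad 0.1407 z 0.2089 boom -0.2376 2133 [(np.float64(-0.229), 76), (np.float64(-0.232), 402)] F [ -6.3  -2.  -12.1] w 0.328
m 0.723 du 0.014 res [ 0.007  0.002  0.001  0.004 -0.005  0.002] state -0.246 0.008
uf -0.649 knots [-0.648] end [ 1.535e+01 -2.510e-01 -1.000e-02] theta range -0.251 -0.24 lag 0.41
[[-0.001, -0.0, 0.0], [-0.0, -0.0, 0.0], [-0.0, -0.0, 0.0], [-0.0, -0.0, 0.0], [-0.0, -0.0, 0.0], [-0.0, -0.0, 0.0], [-0.0, -0.0, 0.0], [-0.0, -0.0, 0.0], [-0.0, -0.0, 0.0], [-0.0, -0.0, 0.0], [-0.0, -0.0, 0.0], [-0.0, -0.0, 0.0]]
```

Request:
apply_moves --fingers '[0, 0, 0, 0, 0, 0, 0, 0, 0, 0, 0, 0]' --travel '[[0, 0, 0], [0, 0, 0], [0, 0, 0], [0, 0, 0], [0, 0, 0], [0, 0, 0], [0, 0, 0], [0, 0, 0], [0, 0, 0], [0, 0, 0], [0, 0, 0], [0, 0, 0]]' --rotation '[[0, 0, 0], [0, 0, 0], [0, 0, 0], [0, 0, 0], [0, 0, 0], [0, 0, 0], [0, 0, 0], [0, 0, 0], [0, 0, 0], [0, 0, 0], [0, 0, 0], [0, 0, 0]]'

```text
time: 14.1
tool_pos: [0.6043, 0.1806, 0.2089]
tcp_rot: [0.7, 3.061, -0.001]
wrist_force: [-5.6, -3.1, -12.8]
width: 0.334
grip_force: 60.9
```

```bash
python3 mpc.py 2; python3 - <<'E'
from h import *
c=read_camera("top");im=c["image"].copy()
for nm in("boom_tip","mark_centre"):
    for d in tip_of("top",nm)[:1]: print(nm,d["location"],d["p"],pix2z(c,d["location"],Z[nm]))
p=proj(c,pt(BASE,YAW,MARK,.24,.172)); print("expected tip px",p)
cv2.imwrite("pics/t3.png",cv2.resize(im[150:350,350:560,::-1],None,fx=2.8,fy=2.8))
E
```

```text
top t 14.1 u -0.646 rad 0.1406 z 0.2089 boom -0.2237 2140 [(np.float64(-0.21), 68), (np.float64(-0.217), 399)] F [ -5.6  -3.1 -12.8] w 0.334
m 0.722 du 0.016 res [ 0.002 -0.002  0.001 -0.007  0.     0.006] state -0.236 0.0
uf -0.65 knots [-0.645] end [ 1.66e+01 -2.49e-01 -3.00e-03] theta range -0.249 -0.236 lag 0.41
[[-0.0, -0.0, 0.0], [0.0, 0.0, -0.0], [0.0, 0.0, -0.0], [0.0, 0.0, -0.0], [0.0, 0.0, -0.0], [0.0, 0.0, -0.0], [0.0, 0.0, -0.0], [0.0, 0.0, -0.0], [0.0, 0.0, -0.0], [0.0, 0.0, -0.0], [0.0, 0.0, -0.0], [0.0, 0.0, -0.0]]
boom_tip [492.8, 245.2] 0.79 [ 0.52985996 -0.18771226  0.172     ]
mark_centre [470.8, 259.6] 0.7 [ 0.5148892  -0.19175942  0.034     ]
expected tip px [492.13491671 251.28868242]
```

View pics/t3.png

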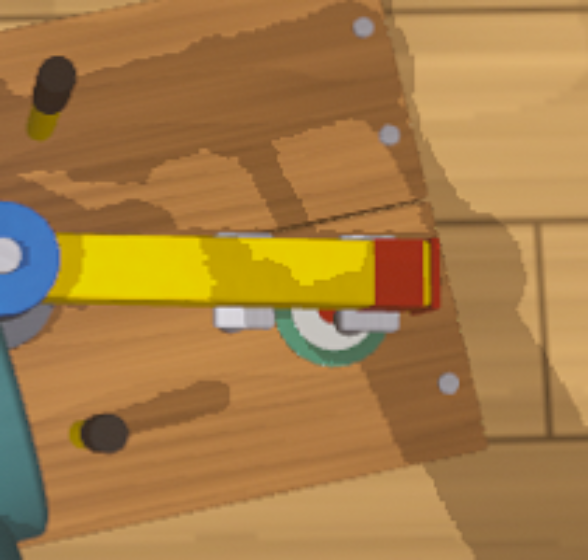

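The tip is about 10 mm to the +x side, because I had left out the parallax from the mast lean and a small tracker bias. I'll correct both and retune.

```bash
sed -i 's/^T=.*/T,U,b_=[np.array([l[k] for l in L]) for k in "tub"]; B=b_-.011*(b_+.22)\/1.02; MARK=-.265/' mpc.py; python3 mpc.py 2; python3 - <<'E'
from h import *
m=np.array([.5149,-.1880])
for a in(-.22,-.2485,-.265,-.28): print(a,(pt(BASE,YAW,a,.24,.172)[:2]-m).round(4))
E
```

```text
top t 14.3 u -0.646 rad 0.1407 z 0.2089 boom -0.2243 2143 [(np.float64(-0.21), 68), (np.float64(-0.217), 400)] F [ -5.8  -2.4 -12.8] w 0.329
m 0.716 du 0.024 res [-0.005 -0.003 -0.005  0.002  0.004  0.003] state -0.228 -0.002
uf -0.666 knots [-0.654] end [16.8   -0.269 -0.017] theta range -0.269 -0.228 lag 0.42
[[-0.002, -0.0, 0.0], [-0.002, -0.0, 0.0], [-0.002, -0.0, 0.0], [-0.002, -0.0, 0.0], [-0.002, -0.0, 0.0], [-0.002, -0.0, 0.0], [-0.002, -0.0, 0.0], [-0.002, -0.0, 0.0], [-0.002, -0.0, 0.0], [-0.002, -0.0, 0.0], [-0.002, -0.0, 0.0], [-0.002, -0.0, 0.0]]
-0.22 [0.0111 0.0031]
-0.2485 [0.0043 0.0035]
-0.265 [0.0003 0.0039]
-0.28 [-0.0032  0.0043]
```

Request:
apply_moves --fingers '[0, 0, 0, 0, 0, 0, 0, 0, 0, 0, 0, 0]' --travel '[[-0.002, 0, 0], [-0.002, 0, 0], [-0.002, 0, 0], [-0.002, 0, 0], [-0.002, 0, 0], [-0.002, 0, 0], [-0.002, 0, 0], [-0.002, 0, 0], [-0.002, 0, 0], [-0.002, 0, 0], [-0.002, 0, 0], [-0.002, 0, 0]]' --rotation '[[0, 0, 0], [0, 0, 0], [0, 0, 0], [0, 0, 0], [0, 0, 0], [0, 0, 0], [0, 0, 0], [0, 0, 0], [0, 0, 0], [0, 0, 0], [0, 0, 0], [0, 0, 0]]'

```text
time: 15.55
tool_pos: [0.6052, 0.1802, 0.2089]
tcp_rot: [0.7, 3.061, -0.001]
wrist_force: [-6.4, -1.7, -12.9]
width: 0.328
grip_force: 60.9
```

```bash
python3 mpc.py 2
```

```text
top t 15.55 u -0.654 rad 0.1407 z 0.2089 boom -0.244 2142 [(np.float64(-0.235), 404), (np.float64(-0.232), 75)] F [ -6.4  -1.7 -12.9] w 0.328
m 0.716 du 0.024 res [-0.003 -0.005  0.002  0.004  0.003 -0.   ] state -0.243 -0.021
uf -0.666 knots [-0.66] end [ 1.805e+01 -2.640e-01  5.000e-03] theta range -0.267 -0.243 lag 0.41
[[-0.001, -0.0, 0.0], [-0.001, -0.0, 0.0], [-0.001, -0.0, 0.0], [-0.001, -0.0, 0.0], [-0.001, -0.0, 0.0], [-0.001, -0.0, 0.0], [-0.001, -0.0, 0.0], [-0.001, -0.0, 0.0], [-0.001, -0.0, 0.0], [-0.001, -0.0, 0.0], [-0.001, -0.0, 0.0], [-0.001, -0.0, 0.0]]
```

Request:
apply_moves --fingers '[0, 0, 0, 0, 0, 0, 0, 0, 0, 0, 0, 0]' --travel '[[-0.002, 0, 0], [-0.002, 0, 0], [-0.002, 0, 0], [-0.002, 0, 0], [-0.002, 0, 0], [-0.002, 0, 0], [-0.002, 0, 0], [-0.002, 0, 0], [-0.002, 0, 0], [-0.002, 0, 0], [-0.002, 0, 0], [-0.002, 0, 0]]' --rotation '[[0, 0, 0], [0, 0, 0], [0, 0, 0], [0, 0, 0], [0, 0, 0], [0, 0, 0], [0, 0, 0], [0, 0, 0], [0, 0, 0], [0, 0, 0], [0, 0, 0], [0, 0, 0]]'

```text
time: 16.8
tool_pos: [0.6063, 0.1796, 0.2089]
tcp_rot: [0.7, 3.061, -0.001]
wrist_force: [-6.5, -3.1, -12.2]
width: 0.329
grip_force: 60.9
```

```bash
python3 mpc.py 2
```

```text
top t 16.8 u -0.662 rad 0.1407 z 0.2089 boom -0.2683 2139 [(np.float64(-0.262), 403), (np.float64(-0.263), 68)] F [ -6.5  -3.1 -12.2] w 0.329
m 0.715 du 0.024 res [-0.005  0.002  0.004  0.004 -0.    -0.001] state -0.267 -0.012
uf -0.666 knots [-0.668] end [ 1.93e+01 -2.64e-01  5.00e-03] theta range -0.271 -0.264 lag 0.4
[[-0.0, -0.0, 0.0], [-0.001, -0.0, 0.0], [-0.001, -0.0, 0.0], [-0.001, -0.0, 0.0], [-0.001, -0.0, 0.0], [-0.001, -0.0, 0.0], [-0.001, -0.0, 0.0], [-0.001, -0.0, 0.0], [-0.001, -0.0, 0.0], [-0.001, -0.0, 0.0], [-0.001, -0.0, 0.0], [-0.001, -0.0, 0.0]]
```

Request:
apply_moves --fingers '[0, 0, 0, 0, 0, 0, 0, 0, 0, 0, 0, 0]' --travel '[[-0.001, 0, 0.003], [-0.001, 0, 0.003], [-0.001, 0, 0.003], [-0.001, 0, 0.003], [-0.001, 0, 0.003], [-0.001, 0, 0.003], [-0.001, 0, 0.003], [-0.001, 0, 0.003], [0, 0, 0], [0, 0, 0], [0, 0, 0], [0, 0, 0]]' --rotation '[[0, 0, 0], [0, 0, 0], [0, 0, 0], [0, 0, 0], [0, 0, 0], [0, 0, 0], [0, 0, 0], [0, 0, 0], [0, 0, 0], [0, 0, 0], [0, 0, 0], [0, 0, 0]]'

```text
time: 18.05
tool_pos: [0.6071, 0.1792, 0.2088]
tcp_rot: [0.7, 3.059, -0.001]
wrist_force: [-7.0, -3.4, -8.7]
width: 0.326
grip_force: 61.3
```

Request:
apply_moves --fingers '[0, 0, 0, 0, 0, 0, 0, 0, 0, 0, 0, 0]' --travel '[[0, 0, 0], [0, 0, 0], [0, 0, 0], [0, 0, 0], [0, 0, 0], [0, 0, 0], [0, 0, 0], [0, 0, 0], [0, 0, 0], [0, 0, 0], [0, 0, 0], [0, 0, 0]]' --rotation '[[0, 0, 0], [0, 0, 0], [0, 0, 0], [0, 0, 0], [0, 0, 0], [0, 0, 0], [0, 0, 0], [0, 0, 0], [0, 0, 0], [0, 0, 0], [0, 0, 0], [0, 0, 0]]'

```text
time: 19.25
tool_pos: [0.6071, 0.1792, 0.2088]
tcp_rot: [0.7, 3.059, -0.001]
wrist_force: [-6.0, -3.4, -10.1]
width: 0.329
grip_force: 61.3
```

```bash
python3 mpc.py 2
```

```text
top t 19.25 u -0.669 rad 0.1407 z 0.2088 boom -0.2662 2130 [(np.float64(-0.259), 396), (np.float64(-0.264), 69)] F [ -6.   -3.4 -10.1] w 0.329
m 0.72 du 0.021 res [ 0.002  0.006  0.005  0.002 -0.001 -0.002] state -0.263 -0.0
uf -0.665 knots [-0.663] end [ 2.175e+01 -2.640e-01  6.000e-03] theta range -0.268 -0.263 lag 0.41
[[0.001, 0.0, -0.0], [0.001, 0.0, -0.0], [0.001, 0.0, -0.0], [0.001, 0.0, -0.0], [0.001, 0.0, -0.0], [0.001, 0.0, -0.0], [0.001, 0.0, -0.0], [0.001, 0.0, -0.0], [0.001, 0.0, -0.0], [0.001, 0.0, -0.0], [0.001, 0.0, -0.0], [0.001, 0.0, -0.0]]
```

Request:
apply_moves --fingers '[0, 0, 0, 0, 0, 0, 0, 0, 0, 0, 0, 0]' --travel '[[0, 0, 0], [0, 0, 0], [0, 0, 0], [0, 0, 0], [0, 0, 0], [0, 0, 0], [0, 0, 0], [0, 0, 0], [0, 0, 0], [0, 0, 0], [0, 0, 0], [0, 0, 0]]' --rotation '[[0, 0, 0], [0, 0, 0], [0, 0, 0], [0, 0, 0], [0, 0, 0], [0, 0, 0], [0, 0, 0], [0, 0, 0], [0, 0, 0], [0, 0, 0], [0, 0, 0], [0, 0, 0]]'

```text
time: 20.5
tool_pos: [0.6071, 0.1792, 0.2088]
tcp_rot: [0.7, 3.059, -0.001]
wrist_force: [-7.7, -3.4, -9.3]
width: 0.332
grip_force: 61.3
```

```bash
python3 mpc.py 2
```

```text
top t 20.5 u -0.669 rad 0.1407 z 0.2088 boom -0.2668 2135 [(np.float64(-0.259), 397), (np.float64(-0.264), 69)] F [-7.7 -3.4 -9.3] w 0.332
m 0.718 du 0.022 res [ 0.005  0.005  0.001 -0.001 -0.003  0.005] state -0.271 -0.01
uf -0.665 knots [-0.667] end [ 2.30e+01 -2.62e-01  1.20e-02] theta range -0.277 -0.262 lag 0.4
[[0.0, 0.0, -0.0], [0.0, 0.0, -0.0], [0.0, 0.0, -0.0], [0.0, 0.0, -0.0], [0.0, 0.0, -0.0], [0.0, 0.0, -0.0], [0.0, 0.0, -0.0], [0.0, 0.0, -0.0], [0.0, 0.0, -0.0], [0.0, 0.0, -0.0], [0.0, 0.0, -0.0], [0.0, 0.0, -0.0]]
```

It has held steady for over 4 s. Release and rise.

Request:
apply_moves --fingers '[0.6, 1, 1, 1, 1, 1, 1, 1, 1]' --travel '[[0, 0, 0], [0, 0, 0], [0, 0, 0], [0, 0, 0], [0, 0, 0], [0, 0, -0.4], [0, 0, -0.5], [0, 0, -0.5], [0, 0, -0.4]]' --rotation '[[0, 0, 0], [0, 0, 0], [0, 0, 0], [0, 0, 0], [0, 0, 0], [0, 0, 0], [0, 0, 0], [0, 0, 0], [0, 0, 0]]'

```text
time: 21.45
tool_pos: [0.6067, 0.1804, 0.298]
tcp_rot: [0.7, 3.061, 0.002]
wrist_force: [0.5, 0.0, -0.1]
width: 0.997
grip_force: 0.0
```

```bash
python3 - <<'E'
from h import *
c=look();cv2.imwrite("pics/t4.png",c["image"][:,:,::-1])
E
```

```text
top t 21.45 u -0.662 rad 0.1415 z 0.298 boom -0.2719 2160 [(np.float64(-0.263), 402), (np.float64(-0.263), 70)] F [ 0.5  0.  -0.1] w 0.997
```

Request:
apply_moves --fingers '[1, 1, 1, 1, 1, 1, 1, 1, 1, 1, 1, 1]' --travel '[[0, 0, 0], [0, 0, 0], [0, 0, 0], [0, 0, 0], [0, 0, 0], [0, 0, 0], [0, 0, 0], [0, 0, 0], [0, 0, 0], [0, 0, 0], [0, 0, 0], [0, 0, 0]]' --rotation '[[0, 0, 0], [0, 0, 0], [0, 0, 0], [0, 0, 0], [0, 0, 0], [0, 0, 0], [0, 0, 0], [0, 0, 0], [0, 0, 0], [0, 0, 0], [0, 0, 0], [0, 0, 0]]'

```text
time: 22.7
tool_pos: [0.6061, 0.1801, 0.2961]
tcp_rot: [0.701, 3.062, 0.0]
wrist_force: [-0.1, 0.2, -0.4]
width: 1.003
grip_force: 0.0
```

```bash
python3 - <<'E'
from h import *
look()
E
```

```text
top t 22.7 u -0.659 rad 0.141 z 0.2961 boom -0.273 2149 [(np.float64(-0.264), 397), (np.float64(-0.269), 72)] F [-0.1  0.2 -0.4] w 1.003
```

Request:
apply_moves --fingers '[1, 1, 1, 1, 1, 1, 1, 1, 1, 1, 1, 1]' --travel '[[0, 0, 0], [0, 0, 0], [0, 0, 0], [0, 0, 0], [0, 0, 0], [0, 0, 0], [0, 0, 0], [0, 0, 0], [0, 0, 0], [0, 0, 0], [0, 0, 0], [0, 0, 0]]' --rotation '[[0, 0, 0], [0, 0, 0], [0, 0, 0], [0, 0, 0], [0, 0, 0], [0, 0, 0], [0, 0, 0], [0, 0, 0], [0, 0, 0], [0, 0, 0], [0, 0, 0], [0, 0, 0]]'

```text
time: 23.95
tool_pos: [0.6061, 0.1801, 0.2961]
tcp_rot: [-0.701, -3.062, 0.0]
wrist_force: [0.0, -0.9, -0.6]
width: 0.999
grip_force: 0.0
```

```bash
python3 - <<'E'
from h import *
look()
E
```

```text
top t 23.95 u -0.659 rad 0.141 z 0.2961 boom -0.2675 2152 [(np.float64(-0.26), 400), (np.float64(-0.263), 68)] F [ 0.  -0.9 -0.6] w 0.999
```

View pics/t4.png

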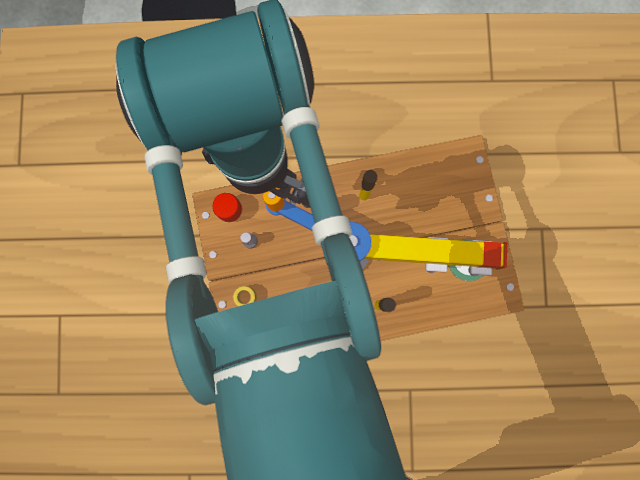

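The picture shows the handle released at (272,198), the boom tip at (495,254) over the mark, and three of the loose parts (mallet head, joint pin and bushing) where they were. The arm hides the foot pad.

```bash
python3 -c "
from workcell import *
print(finish_job())"
```

```text
the job is handed in; nothing more can be done
None
```

The job is handed in at about 24 s of the 48 s: the boom was held over the mark for more than 4 s, then released, and by my camera measurements it stayed at rest within about 5 mm of the mark's centre; no verdict was returned, and the foot pad was hidden by the arm in the last picture.

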